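Free the drill battery from its charger

TASK

The battery pack's catches are sticky: press the white nozzle of the clamped red contact-cleaner can right down and let it spring back up. Then pinch the pack's two orange side catches together with the fingers and lift the pack straight out of the charger, at least 10 cm up. Finish while still holding it there by the pinched catches, upright and still, and leave the other things on the bench where they are.

Things in the scene. Friction and masses are not known exactly. Their poses are not given: they have to be found in the camera images.
- pack_mid (a point): Centre (half-way up) of the loose battery pack, an upright block 60 (x) x 40 (y) x 120 (z) mm, 0.35 to 0.6 kg, lower part black, upper part blue, a catch on each y side. z points up, y points from the right catch to the left catch. At the start the pack stands in the charger with its underside 12 mm and its centre 72 mm above the bench; the charger's walls hide its lowest 50 mm. Well clearance about 1.5 mm a side.
- catch_left_pad (a point): Centre of the outer face of the orange catch on the pack's +y side; the face is 34 mm long (along the pack's x) and 26 mm high, with ribs, and lies 30 mm from the pack's middle plane and 35 mm above its centre (25 mm below the pack's top; 45 mm above the charger's top while docked). Moves with the catch.
- catch_right_pad (a point): The same on the pack's -y side. Over both catch faces the pack is 60 mm wide with the catches out, 46 mm with both fully pinched.
- catch_left (a joint): How far the left catch is pushed in towards the pack, m: 0 out, 0.007 fully in. Spring: 3 N at the start of travel, 7 N fully in. Its hook sits under a steel lip of the charger and holds the pack until the catch is about 4 mm in (up to 5.5 mm if the pack leans to that side): pinch both fully.
- catch_right (a joint): The same for the right catch.
- charger: Black charger, fixed to the bench, 124 x 96 mm at the foot, 62 mm high, with the well for the pack in its middle and two steel lips. Origin: centre of its underside, on the bench; axes as the pack's.
- nozzle_top (a point): Centre of the flat top of the white sprung nozzle cap (30 mm across, 20 mm high) on the red contact-cleaner can (58 mm across); the can is clamped to the bench. 175 mm above the bench when up. The can stands about 180 mm from the charger on the side of the left catch, spout towards the charger.
- nozzle (a joint): How far the nozzle is pressed down, m: 0 up, 0.008 fully down (end stop). Spring: 4 N at the start, about 10 N fully down; springs back when let go.
- drill: Blue cordless drill without its battery, lying on its side, 240 x 190 x 60 mm; bystander. Origin on the bench under the motor housing.
- hammer: Hammer lying on the bench, about 300 mm long; bystander. Origin at its underside.
- disc: Yellow cutting disc lying flat, 115 mm across, 5 mm thick, on the robot's side of the charger; bystander. Origin: centre of its underside.
- jar: Screw jar with a steel cap, 60 mm across, 75 mm high, beyond the charger; bystander. Origin: centre of its underside.
- spare: Grey spare battery of another type, lying, 115 x 60 x 42 mm; bystander. Origin: centre of its underside.
- caliper: Steel caliper lying flat, 150 x 70 x 9 mm; bystander. Origin: underside of its beam's middle.
- offcut: Steel angle offcut, 50 x 50 x 42 mm; bystander. Origin: centre of its underside.
Things that resemble listed ones, but are neither listed nor needed, are in the scene too. Leave any purple look-alike of the part that bears nozzle_top alone. What is shaped like the charger but purple is not meant.

How it is judged:
On the way, in this order (a step that is already met when the one before it is completed fails the run):
1. the nozzle is pressed down, the pack still docked (value of joint nozzle above 0.0055 m and height (world z) of pack_mid below 0.08 m), for 0.1 s.
2. the nozzle has sprung back up (value of joint nozzle below 0.0015 m and height (world z) of pack_mid below 0.08 m), for 0.1 s.
3. both catches are pinched in by the fingers, the pack still in the charger (value of joint each of catch_left, catch_right above 0.003 m and contact force between the fingers and pack above 2 N and height (world z) of pack_mid below 0.09 m), for 0.1 s.
At the end, for the whole second after the job is handed in: The pack is held by the fingers with both catches pinched at least 3 mm in, its centre at least 162 mm above the bench (raised 90 mm or more), within 0.25 rad of upright, slower than 30 mm/s, touching neither charger nor can; the nozzle is up again (within 1.5 mm) (height (world z) of pack_mid above 0.162 m and value of joint each of catch_left, catch_right above 0.003 m and contact force between the fingers and pack above 2 N and contact force between each of charger, can and pack below 0.1 N and angle between pack_mid's own z axis and vertical below 0.25 rad and linear speed of pack below 0.03 m/s and value of joint nozzle below 0.0015 m); the arm keeps its last pose, push and grip.
It fails at once if a bystander is moved by more than 30 mm (distance of any of drill, hammer, disc, jar, spare, caliper, offcut from where it was at the start of the episode above 0.03 m).
It also fails if it takes over 42 s, if anything falls off the work surface, if the arm or the gripper's body presses on something with over 40 N, if the wrist force passes 120 N, or if a joint passes its speed limit or range.

ROBOT

A 6-joint arm with a two-finger parallel gripper is mounted at the origin on the work surface. World frame = base frame: x ahead of the robot, y to its left, z up, the work surface at z = 0. Lengths are in m, angles in rad, forces in N, time in s.
With the tool pointing down it reaches from about 0.275 to 0.825 m from the base axis. Payload 5.2 kg.
Tool frame: the origin (TCP) lies midway between the tips of the shut fingers; the grasp point (between the pads) lies 19 mm behind it (grip_depth is the distance from the TCP to the grasp point, in m); z points along the fingers, x is the direction in which the jaws open and shut, and the axes are right-handed (so a half turn about z gives the same grasp; the last joint's range is limited). The gripper opens to 93 mm and grips with 3 to 60 N. Pads are 15 mm wide; open, the fingers measure 128 mm over their backs; the gripper's body (75 mm by 188 mm) begins 65 mm behind the grasp point.
Start: joints at [1.022, 0.259, 1.535, -0, 1.348, -0.203], TCP at [0.186, 0.517, 0.219] pointing down, gripper open.
Joint ranges: [-3.14, 3.14], [-0.91, 2.08], [0.19, 2.58], [-1.22, 4.36], [0.22, 2.71], [-3.12, 3.12]. Speed limits (rad/s): [2.57, 2.57, 3.14, 3.14, 3.14, 3.14].

INTERFACE

Orientations are given as a rotation vector (axis times angle).
In Python, from station import * gives the robot as it stands.
- The arm moves only by the tool carry_out, never from a script. Its argument "targets" is text: rows parted by semicolons, each of 4 numbers parted by spaces: the shift along the tool's x, y, z in units of 30 mm (1.0 is 30 mm), then the turn about the tool's z in rad. In form: dx dy dz turn; .... A call has 1 to 5 rows; each row is the pose to reach, as a shift and turn from the pose commanded when the call began, along the tool's axes at that moment; what a row does not reach only later rows make up. A row lasts 1/12 s, in which the tool goes at most 41.7 mm and 7.16 degrees, less where a joint would pass 70% of its speed; a pose out of reach is approached as far as the arm can. A call with a gripper value outside its range is refused whole. "claw" is the opening, from -1 (shut) to 1 (fully open), so that 0 is half open, set as the call begins (left out, the last holds). The fingers move at their own pace and stop on an object; the grip force is fixed at half the most. Time passes only in rows, so rows that repeat a pose let the fingers close. It gives the time, the measured TCP pose, the force and the opening at its end, in the units of the state.
- read_state(): the state, without advancing time (a new reading comes with each control period).
- get_image(name): name is "scene" or "side" or "wrist"; returns a dict with "pixels" (400x640x3 uint8, blue, green, red), "depth" (400x640 float32, m along the optical axis (not along the pixel's ray), 0 where there is no reading), "K" (3x3 intrinsics, pixels), "eye" and "orientation" of the camera in the world; the wrist camera has in their place "hand_eye" (4x4, takes a point from camera to tool coordinates, whose origin is the TCP and whose axes are the tool frame's). Camera axes: x right, y up, looking along -z (the intrinsics and any distortion apply to the point x, -y, -z); pixel columns grow to the right and rows downward; lengths in m; the calibration is good to about 2 mm. A picture is of the moment at which its call begins: read the wrist's pose just before it.
- sign_off(): hands the job in, once; it reports no verdict.
Trained networks look in the newest picture that a camera, given by its name, has taken for a name from the list of things; names that differ only in an ending like _2 or _b are one class to them, and where a whole thing is asked for, a point or a joint stands for the part that bears it (a point fixed in the world has none). Each returns a list of dicts, best first, with "conf" (0 to 1); they miss things now and then, are a little off and sometimes report something else, mostly with a low value. They report only what shows in the picture. A call takes as long as a camera call. They do not tell look-alikes from the thing itself.
- search_frame(target, camera): "centre" ([column, row] in pixels, amid what is visible of it).
- pinpoint(target, camera): "centre" ([column, row] in pixels: a listed point, or the origin of a listed thing).
The state is a dict: "time": time; "q": joint angles; "joint_velocities": joint speeds; "joint_efforts": joint torques, N m; "ee_pos": TCP position; "tcp_rot": TCP orientation; "force": force on the tool from outside, world axes, zero at the start; "ft_torque": the same for the moment, N m; "width": finger opening in m.
Only numpy, scipy, OpenCV 4.12 (cv2) and the standard library are available. Lean on these libraries where they do the work, as an engineer would, in place of code of your own. Each camera call takes 0.05 s, during which the arm holds its last target. There are 200 camera calls.

## Working session

There is one attempt and no reset: what is moved stays moved. The work goes in short steps, Python scripts to look and compute and a tool call to move; the robot and the scene stay as the last step left them, time stands still between calls to the robot, and variables do not carry over. Pictures are saved under pics/ and viewed, about 8 in all and at most 12, crops included, and the job is handed in when it is done.

Besides the shell and the picture viewer there is one more tool, called after "Request:" in YAML: its name, and indented under it one key for each argument. carry_out: Moves the arm, as the interface text tells. Its arguments: {"type":"object","properties":{"targets":{"type":"string"},"claw":{"type":"number"}},"required":["targets"]}

```bash
ls; mkdir -p pics
cat > h.py <<'E'
from station import *
import numpy as np, cv2
from scipy.spatial.transform import Rotation as R
def cam(name):
    s=read_state(); im=get_image(name); im['s']=s
    if 'hand_eye' in im:
        T=np.eye(4);T[:3,:3]=R.from_rotvec(s['tcp_rot']).as_matrix();T[:3,3]=s['ee_pos'];im['T']=T@np.array(im['hand_eye'])
    else:
        T=np.eye(4);o=np.array(im['orientation'],float)
        T[:3,:3]=o if o.shape==(3,3) else R.from_rotvec(o).as_matrix();T[:3,3]=im['eye'];im['T']=T
    return im
def pt(im,c,z=None,d=None):
    K=np.array(im['K']);u,v=c
    r=np.array([(u-K[0,2])/K[0,0],-(v-K[1,2])/K[1,1],-1.])
    Rm=im['T'][:3,:3];e=im['T'][:3,3]
    if z is not None: return e+Rm@r*((z-e[2])/(Rm@r)[2])
    if d is None:
        p=im['depth'][max(0,int(v)-2):int(v)+3,max(0,int(u)-2):int(u)+3];p=p[p>0];d=np.median(p) if len(p) else np.nan
    return e+Rm@r*d
E
python3 - <<'E'
from h import *
np.set_printoptions(precision=3,suppress=True)
for n in ['scene','side']:
    im=cam(n);cv2.imwrite(f'pics/{n}0.png',im['pixels']);print(n,im.get('orientation'),im['eye'],im['K'],[k for k in im])
    for t in ['nozzle_top','pack_mid','catch_left_pad','catch_right_pad','charger','drill','hammer','disc','jar','spare','caliper','offcut']:
        for d in pinpoint(t,n)[:3]: print(t,round(d['conf'],2),np.round(d['centre']),pt(im,d['centre']))
print(read_state())
E
```

```text
pics
scene [0.445 0.438 1.496] [1.275 0.044 1.234] [[391.154   0.    316.46 ]
 [  0.    391.154 197.285]
 [  0.      0.      1.   ]] ['pixels', 'depth', 'K', 'eye', 'orientation', 's', 'T']
nozzle_top 0.62 [343. 237.] [0.746 0.136 0.172]
nozzle_top 0.55 [238. 193.] [ 0.464 -0.232  0.003]
nozzle_top 0.43 [326. 179.] [ 0.409  0.101 -0.001]
pack_mid 0.92 [275. 194.] [ 0.552 -0.079  0.12 ]
catch_left_pad 0.72 [158. 211.] [ 0.546 -0.508  0.023]
catch_left_pad 0.51 [281. 188.] [ 0.519 -0.06   0.107]
catch_left_pad 0.32 [327. 179.] [0.53  0.095 0.171]
catch_right_pad 0.48 [262. 190.] [ 0.458 -0.14   0.007]
charger 0.91 [204. 182.] [ 0.45  -0.349  0.06 ]
charger 0.65 [277. 209.] [ 0.576 -0.08   0.061]
drill 0.61 [445. 205.] [0.568 0.515 0.047]
hammer 0.74 [159. 211.] [ 0.547 -0.505  0.023]
disc 0.93 [287. 179.] [ 0.41  -0.051  0.005]
jar 0.83 [287. 243.] [ 0.711 -0.04   0.07 ]
jar 0.3 [274. 198.] [ 0.556 -0.083  0.106]
jar 0.16 [160. 209.] [ 0.541 -0.505  0.023]
spare 0.93 [226. 227.] [ 0.628 -0.254  0.04 ]
caliper 0.75 [384. 228.] [0.631 0.298 0.008]
offcut 0.78 [240. 190.] [ 0.454 -0.225  
[... 635 characters left out ...]
isc 0.58 [371. 221.] [ 0.397 -0.03   0.003]
jar 0.56 [299. 214.] [ 0.67  -0.026  0.015]
spare 0.59 [328. 190.] [ 0.583 -0.222  0.019]
caliper 0.91 [289. 277.] [0.631 0.319 0.   ]
caliper 0.44 [361. 196.] [ 0.445 -0.226  0.001]
offcut 0.5 [360. 196.] [ 0.449 -0.23  -0.001]
{'time': 1.3, 'q': array([ 1.022,  0.259,  1.535,  0.   ,  1.348, -0.203]), 'joint_velocities': array([-0.001, -0.001,  0.   ,  0.001, -0.001, -0.   ]), 'joint_efforts': array([ -0.   , -43.721, -28.431,   0.072,   0.032,  -0.   ]), 'ee_pos': array([0.186, 0.517, 0.219]), 'tcp_rot': array([-2.571, -1.806, -0.   ]), 'force': array([0.04 , 0.296, 0.456]), 'ft_torque': array([0.041, 0.055, 0.066]), 'width': 0.0930503295547401}
```

Run:
```python
import cv2,numpy as np
a=cv2.imread('pics/scene0.png')[140:290,130:470]; b=cv2.imread('pics/side0.png')[140:270,220:420]
a=cv2.resize(a,(800,353),interpolation=3);b=cv2.resize(b,(370,240),interpolation=3)
c=np.zeros((600,800,3),np.uint8);c[:353]=a;c[355:595,:370]=b;cv2.imwrite('pics/c1.png',c)
```

```text
(no output)
```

View pics/c1.png

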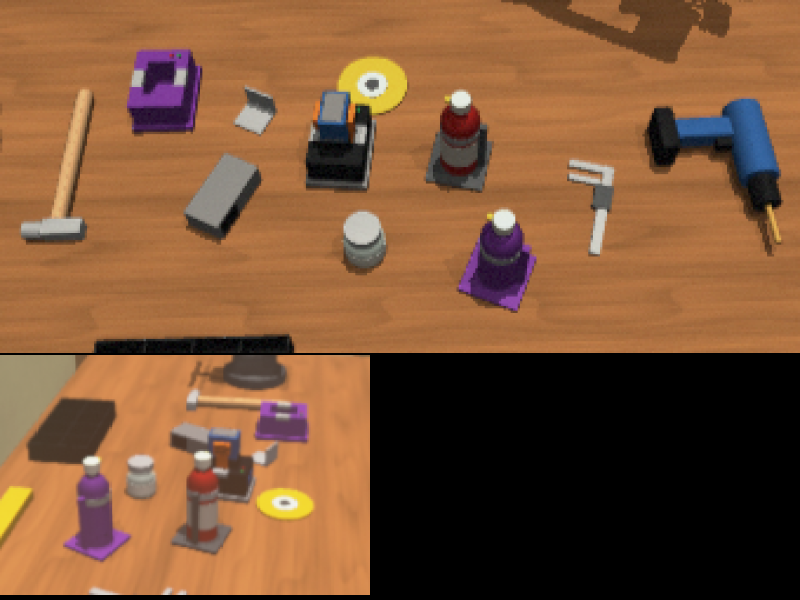

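Scene and side views: the wanted nozzle is on the red can, scene px (326,182) and side px (328,193). The purple can's nozzle at scene (343,237) is the look-alike. The wanted charger is the black one at (277,209), not the purple one at (204,182). The pack is at (275,194). I'll fly towards a viewpoint above the black charger and red can, then check in a close crop.

Request:
carry_out:
  targets: "-0.6 0.9 -0.3 -0.07; -1.4 2.0 -0.6 -0.14; -2.2 3.2 -0.9 -0.21; -3.0 4.3 -1.2 -0.28; -3.8 5.4 -1.5 -0.345"

```text
time: 1.72
ee_pos: [0.2991, 0.3562, 0.2635]
tcp_rot: [2.217, 2.225, 0.001]
force: [1.8, 0.3, 0.3]
width: 0.0932
```

```bash
cat >> h.py <<'E'
def go(p,yaw=None):
    s=read_state();Rm=R.from_rotvec(s['tcp_rot']).as_matrix()
    d=Rm.T@(np.array(p)-s['ee_pos'])/.03
    cur=np.arctan2(Rm[1,0],Rm[0,0]);t=0 if yaw is None else -((yaw-cur+np.pi/2)%np.pi-np.pi/2)
    print('t',round(s['time'],2),'pos',np.round(s['ee_pos'],4),'z',np.round(Rm[:,2],3),'yaw',round(cur,3),'shift',np.round(d,2),'turn',round(t,3),'F',np.round(s['force'],1),'w',round(s['width'],4),'q6',np.round(s['q'][5],2))
E
python3 - <<'E'
from h import *
np.set_printoptions(precision=3,suppress=True)
im=cam('wrist');print(im['hand_eye'],im['K'],im['T'][:3,:3]@[0,0,-1]); go([.44,.05,.37],np.pi/2)
E
```

```text
[[ 1.     0.     0.001 -0.   ]
 [ 0.    -0.963 -0.268 -0.074]
 [ 0.001  0.268 -0.963 -0.166]
 [ 0.     0.     0.     1.   ]] [[300.341   0.    320.643]
 [  0.    300.341 202.322]
 [  0.      0.      1.   ]] [ 0.268  0.    -0.963]
t 1.77 pos [0.304 0.351 0.265] z [ 0.006 -0.003 -1.   ] yaw 1.576 shift [-10.07   4.5   -3.44] turn 0.005 F [ 3.5 -3.   1.8] w 0.093 q6 -0.95
```

Request:
carry_out:
  targets: "-1.2 0.7 0 0; -2.4 1.4 0 0; -3.6 2.1 -0.1 0; -4.8 2.8 -0.1 0; -6.0 3.5 -0.2 0"
  claw: -1

```text
time: 2.18
ee_pos: [0.4037, 0.1762, 0.269]
tcp_rot: [2.222, 2.22, 0.0]
force: [0.4, 1.0, -0.3]
width: 0.0643
```

Request:
carry_out:
  targets: "-1.2 0.7 0 0; -2.3 1.4 0 0; -3.5 2.1 0 0; -4.6 2.7 0 0; -5.0 3.0 0 0"

```text
time: 2.6
ee_pos: [0.4951, 0.0236, 0.2688]
tcp_rot: [2.225, 2.215, -0.001]
force: [0.1, 0.6, -0.1]
width: 0.0313
```

Run:
```python
from h import *
np.set_printoptions(precision=3,suppress=True)
im=cam('wrist');cv2.imwrite('pics/w1.png',im['pixels']);np.savez('w1.npz',depth=im['depth'],T=im['T'],K=im['K'])
for t in ['nozzle_top','pack_mid','catch_left_pad','catch_right_pad','charger']:
    for d in pinpoint(t,'wrist')[:3]: print(t,round(d['conf'],2),np.round(d['centre']),pt(im,d['centre']))
for d in pinpoint('nozzle_top','wrist'): print(pt(im,d['centre'],z=.175))
go([.54,.09,.22],np.pi/2)
```

```text
nozzle_top 0.62 [394. 251.] [0.541 0.092 0.175]
nozzle_top 0.48 [269. 100.] [ 0.397 -0.047  0.006]
pack_mid 0.77 [230. 202.] [ 0.505 -0.073  0.132]
catch_left_pad 0.63 [245. 210.] [ 0.518 -0.061  0.115]
charger 0.88 [ 33. 111.] [ 0.41  -0.336  0.044]
[0.541 0.092 0.175]
[ 0.406 -0.019  0.175]
t 2.95 pos [0.492 0.029 0.269] z [-0.  0. -1.] yaw 1.572 shift [2.02 1.59 1.64] turn 0.001 F [-0.6 -0.9 -0.1] w 0.0036 q6 -1.74
```

View pics/w1.png

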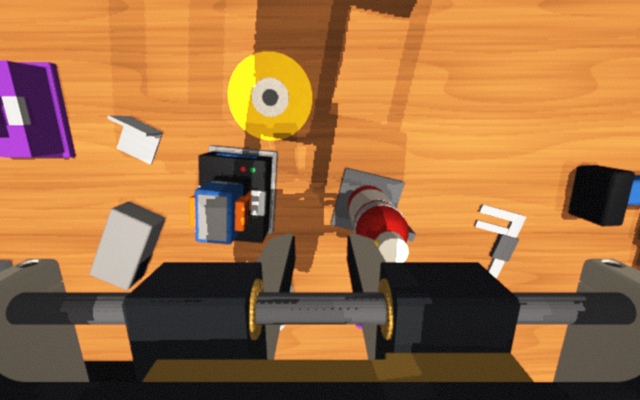

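The wrist view confirms that the red can with the white nozzle is at (394,251), which gives (0.541, 0.092, 0.175), matching the expected height. The docked pack with orange catches is at about (218,215) in the black charger. The purple charger is far left at (33,111). Next I'll move above the nozzle with the fingers shut.

Request:
carry_out:
  targets: "0.9 0.7 0.2 0; 1.8 1.4 0.6 0; 2.1 1.63 1.4 0; 2.1 1.63 2.2 0; 2.1 1.63 2.4 0"

```text
time: 3.37
ee_pos: [0.5396, 0.093, 0.1935]
tcp_rot: [-2.215, -2.221, 0.006]
force: [-0.5, 0.1, -0.1]
width: 0.0002
```

Run:
```python
from h import *
im=cam('wrist');cv2.imwrite('pics/w2.png',im['pixels'][150:350,200:500])
print([(d['conf'],d['centre'],pt(im,d['centre'],z=.175)) for d in pinpoint('nozzle_top','wrist')[:2]])
go([.541,.092,.168],np.pi/2)
```

```text
[(0.87, [317.3, 241.3], array([0.54301051, 0.09041733, 0.175     ]))]
t 3.47 pos [0.5405 0.0918 0.1959] z [-0.004  0.    -1.   ] yaw 1.572 shift [0.01 0.02 0.93] turn 0.001 F [-0.2 -0.1 -0.7] w 0.0002 q6 -1.61
```

View pics/w2.png

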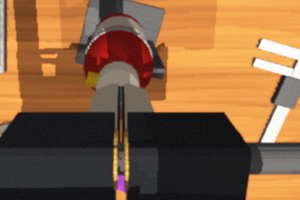

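The fingers are centred over the red can's nozzle, at about crop px (120,90). Now the press.

Request:
carry_out:
  targets: "0.03 0.04 0.4 0; 0.03 0.04 0.7 0; 0.03 0.04 0.85 0; 0.03 0.04 0.95 0; 0.03 0.04 0.95 0"

```text
time: 3.88
ee_pos: [0.5438, 0.0917, 0.17]
tcp_rot: [2.222, 2.219, 0.003]
force: [-2.1, 2.5, 7.5]
width: 0.0008
```

Run:
```python
from h import *
go([.541,.092,.168],np.pi/2)
```

```text
t 3.88 pos [0.5438 0.0917 0.17  ] z [ 0.002  0.    -1.   ] yaw 1.57 shift [ 0.01 -0.09  0.07] turn -0.001 F [-2.1  2.5  7.5] w 0.0008 q6 -1.61
```

Request:
carry_out:
  targets: "0 -0.03 0.07 0; 0 -0.03 0.13 0; 0 -0.03 0.17 0; 0 -0.03 0.17 0; 0 -0.03 0.17 0"

```text
time: 4.3
ee_pos: [0.5438, 0.0917, 0.1672]
tcp_rot: [2.22, 2.218, 0.006]
force: [-2.1, 0.7, 15.3]
width: 0.0007
```

At 15 N it has passed the 10 N full-travel force, at z = 0.167, so it is on the end stop. One more row to hold, then release.

Request:
carry_out:
  targets: "0 0 0 0; 0 0 -0.3 0; 0 0 -0.9 0; 0 0 -2.0 0; 0 0 -3.0 0"

```text
time: 4.72
ee_pos: [0.5418, 0.0913, 0.2549]
tcp_rot: [-2.222, -2.22, 0.001]
force: [0.9, 0.1, 0.6]
width: 0.0005
```

Request:
carry_out:
  targets: "-0.7 -0.3 -0.3 0; -1.8 -0.8 -0.3 0; -3.0 -1.2 -0.3 0; -4.2 -1.5 -0.3 0; -4.8 -1.6 -0.3 0"
  claw: 1

```text
time: 5.13
ee_pos: [0.493, -0.0556, 0.2635]
tcp_rot: [2.223, 2.217, -0.001]
force: [0.6, -0.1, 0.1]
width: 0.0291
```

Run:
```python
from h import *
np.set_printoptions(precision=4,suppress=True)
im=cam('wrist');cv2.imwrite('pics/w3.png',im['pixels']);np.savez('w3.npz',depth=im['depth'],T=im['T'],K=im['K'],px=im['pixels'])
for t in ['nozzle_top','pack_mid','catch_left_pad','catch_right_pad','charger']:
    for d in pinpoint(t,'wrist')[:2]: print(t,round(d['conf'],2),np.round(d['centre']),pt(im,d['centre']))
# world points of all pixels
K=im['K'];v,u=np.mgrid[:400,:640];d=im['depth']
c=np.stack([(u-K[0,2])/K[0,0]*d,-(v-K[1,2])/K[1,1]*d,-d],-1)
W=c@im['T'][:3,:3].T+im['T'][:3,3]
hsv=cv2.cvtColor(im['pixels'],cv2.COLOR_BGR2HSV)
near=(np.abs(W[...,0]-.535)<.1)&(np.abs(W[...,1]+.08)<.09)&(d>0)
def rect(m,n):
    P=W[m][:,:2].astype(np.float32)
    if len(P)<10: print(n,len(P));return
    print(n,len(P),cv2.minAreaRect(P),'z',np.percentile(W[m][:,2],[5,50,95]))
rect(near&(abs(W[...,2]-.132)<.005),'packtop')
rect(near&(abs(W[...,2]-.062)<.005),'charger top')
org=near&(hsv[...,0]>5)&(hsv[...,0]<18)&(hsv[...,1]>200)&(W[...,2]>.085)&(W[...,2]<.125)
n,l,st,ce=cv2.connectedComponentsWithStats(org.astype(np.uint8))
for i in range(1,n):
    if st[i,4]>15: print(ce[i]);rect(l==i,'orange')
go([.54,-.08,.2],np.pi/2)
```

```text
nozzle_top 0.94 [477. 258.] [0.543  0.0885 0.1748]
catch_left_pad 0.6 [314. 215.] [ 0.519  -0.0634  0.1195]
charger 0.8 [ 86. 113.] [ 0.4112 -0.3351  0.0586]
charger 0.69 [299. 193.] [ 0.494  -0.0791  0.1213]
packtop 1764 ((0.5210773944854736, -0.09266352653503418), (0.04005444794893265, 0.05917723849415779), 84.271240234375) z [0.1299 0.1321 0.1334]
charger top 2559 ((0.5217857360839844, -0.09289882332086563), (0.08415810018777847, 0.11049860715866089), 84.28913116455078) z [0.0604 0.0618 0.0633]
[263.8551 213.9299]
orange 214 ((0.5187283158302307, -0.11857891827821732), (0.008078367449343204, 0.03396013379096985), 86.25243377685547) z [0.1146 0.1197 0.1208]
[310.785  216.7645]
orange 293 ((0.5236332416534424, -0.0675700306892395), (0.00978651363402605, 0.03341615945100784), 88.78299713134766) z [0.1055 0.1195 0.1207]
t 5.43 pos [ 0.4945 -0.0516  0.2627] z [ 0.  0. -1.] yaw 1.57 shift [-0.95  1.52  2.09] turn -0.0 F [ 0.1  1.1 -0.2] w 0.0529 q6 -1.9
```

View pics/w3.png

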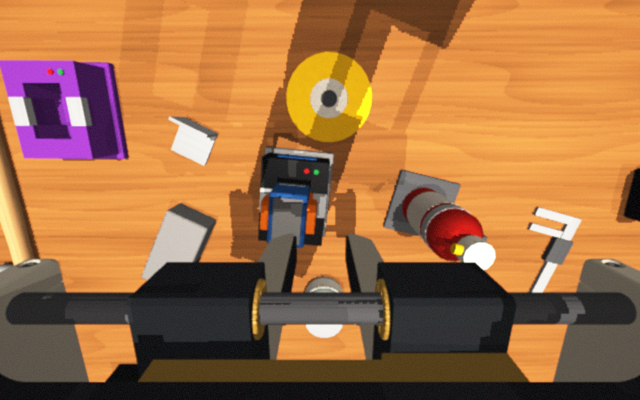

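The pack top centre is (0.521, -0.093, 0.132) with the jaw axis at 84.3°. The charger outline and both catch blobs, at px (264,214) and (311,217), agree. The nozzle at (477,258) is back at 0.175 m. Next I'll line up above the pack.

Request:
carry_out:
  targets: "-0.5 0.3 0.4 0.03; -1.0 0.6 1.2 0.06; -1.38 0.9 2.0 0.1; -1.38 0.9 2.3 0.1; -1.38 0.9 2.3 0.1"

```text
time: 5.85
ee_pos: [0.5199, -0.0922, 0.1907]
tcp_rot: [-2.325, -2.105, 0.004]
force: [-0.7, 0.9, -0.7]
width: 0.0868
```

Request:
carry_out:
  targets: "0 0 0 0; 0 0 0 0; 0 0 0 0"

```text
time: 6.1
ee_pos: [0.5219, -0.0932, 0.195]
tcp_rot: [2.327, 2.107, 0.002]
force: [-0.2, -0.0, -0.3]
width: 0.0931
```

Run:
```python
from h import *
go([.5215,-.0928,.088],1.471)
im=cam('wrist');cv2.imwrite('pics/w4.png',im['pixels'][120:400])
```

```text
t 6.1 pos [ 0.5219 -0.0932  0.195 ] z [ 0.002 -0.001 -1.   ] yaw 1.472 shift [ 0.01 -0.02  3.57] turn 0.001 F [-0.2 -0.  -0.3] w 0.0931 q6 -1.86
```

View pics/w4.png

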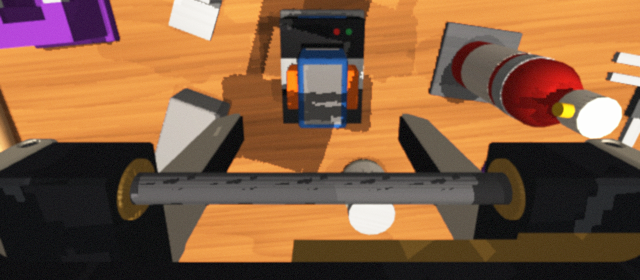

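The open fingers straddle the pack symmetrically, with the pack top centred at about crop px (323,95). I'll descend to catch height.

Request:
carry_out:
  targets: "0 0 0.8 0; 0 0 1.8 0; 0 0 2.8 0; 0 0 3.3 0; 0 0 3.55 0"

```text
time: 6.57
ee_pos: [0.5201, -0.0931, 0.0854]
tcp_rot: [-2.328, -2.106, 0.002]
force: [-1.2, 0.3, 0.1]
width: 0.0928
```

Request:
carry_out:
  targets: "0 0 0 0; 0 0 0 0"

```text
time: 6.73
ee_pos: [0.522, -0.0939, 0.0879]
tcp_rot: [2.329, 2.106, 0.001]
force: [0.2, 0.7, 0.6]
width: 0.0931
```

Run:
```python
from h import *
go([.5215,-.0928,.088],1.471)
im=cam('wrist');cv2.imwrite('pics/w5.png',im['pixels'][100:400])
```

```text
t 6.73 pos [ 0.522  -0.0939  0.0879] z [ 0.001 -0.001 -1.   ] yaw 1.47 shift [ 0.04 -0.02 -0.  ] turn -0.001 F [0.2 0.7 0.6] w 0.0931 q6 -1.86
```

View pics/w5.png

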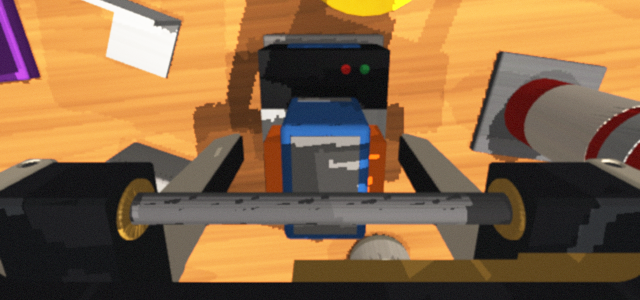

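The fingers stand either side of the catches, with the pack at about crop px (325,170). Now I'll close on the catches.

Request:
carry_out:
  targets: "0.03 -0.02 0 0; 0.03 -0.02 0 0; 0.03 -0.02 0 0; 0.03 -0.02 0 0; 0.03 -0.02 0 0"
  claw: -1

```text
time: 7.2
ee_pos: [0.5209, -0.0929, 0.0873]
tcp_rot: [2.33, 2.106, 0.0]
force: [-0.1, 0.3, -1.0]
width: 0.0641
```

Request:
carry_out:
  targets: "0 0 0 0; 0 0 0 0; 0 0 0 0; 0 0 0 0; 0 0 0 0"

```text
time: 7.62
ee_pos: [0.521, -0.0926, 0.0874]
tcp_rot: [2.331, 2.107, 0.001]
force: [-0.3, 1.3, 5.0]
width: 0.0435
```

Run:
```python
from h import *
go([.5215,-.0928,.088],1.471); s=read_state(); print(s['ft_torque'])
```

```text
t 7.62 pos [ 0.521  -0.0926  0.0874] z [ 0.001  0.    -1.   ] yaw 1.47 shift [-0.01  0.02 -0.02] turn -0.001 F [-0.3  1.3  5. ] w 0.0435 q6 -1.86
[ 0.44819138  0.0983738  -0.01804222]
```

Width 43.5 mm is slightly below the expected 46 mm, so I'll let it settle and check with a picture before lifting.

Request:
carry_out:
  targets: "0 0 0 0; 0 0 0 0; 0 0 0 0"

```text
time: 7.87
ee_pos: [0.521, -0.0926, 0.0874]
tcp_rot: [2.331, 2.107, 0.001]
force: [-0.2, 2.7, 5.2]
width: 0.0436
```

Run:
```python
from h import *
go([.5215,-.0928,.088],1.471)
im=cam('wrist');cv2.imwrite('pics/w6.png',cv2.resize(im['pixels'][180:380,170:470],(750,500)))
K=im['K'];v,u=np.mgrid[:400,:640];d=im['depth']
W=np.stack([(u-K[0,2])/K[0,0]*d,-(v-K[1,2])/K[1,1]*d,-d],-1)@im['T'][:3,:3].T+im['T'][:3,3]
m=(abs(W[...,2]-.132)<.006)&(abs(W[...,0]-.52)<.06)&(abs(W[...,1]+.093)<.035)&(d>0)
print(m.sum(),cv2.minAreaRect(W[m][:,:2].astype(np.float32)),np.median(W[m][:,2]))
```

```text
t 7.87 pos [ 0.521  -0.0926  0.0874] z [ 0.  0. -1.] yaw 1.47 shift [-0.01  0.02 -0.02] turn -0.001 F [-0.2  2.7  5.2] w 0.0436 q6 -1.86
8297 ((0.5211039185523987, -0.09386961907148361), (0.07007327675819397, 0.06001428887248039), 84.343017578125) 0.13211346162051138
```

View pics/w6.png

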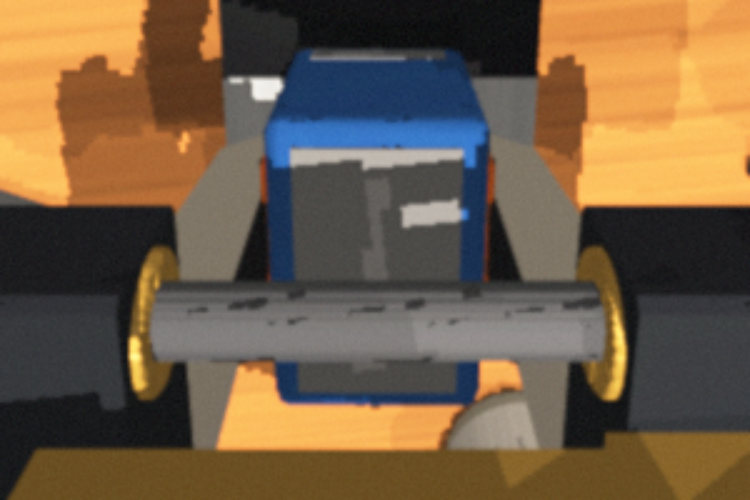

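Both catches are pushed almost flush, with only thin orange slivers left at crop px (263,180) and (491,185), and the pack is still docked. Lifting gently.

Request:
carry_out:
  targets: "0 0 -0.1 0; 0 0 -0.2 0; 0 0 -0.35 0; 0 0 -0.5 0; 0 0 -0.6 0"

```text
time: 8.33
ee_pos: [0.5208, -0.093, 0.1053]
tcp_rot: [2.331, 2.107, -0.0]
force: [-0.1, -0.3, -4.1]
width: 0.0433
```

Request:
carry_out:
  targets: "0 0 -0.3 0; 0 0 -0.7 0; 0 0 -1.1 0; 0 0 -1.5 0; 0 0 -1.8 0"

```text
time: 8.75
ee_pos: [0.5211, -0.093, 0.1605]
tcp_rot: [2.33, 2.106, 0.001]
force: [0.0, -0.4, -4.0]
width: 0.0432
```

Request:
carry_out:
  targets: "0 0 -0.4 0; 0 0 -0.8 0; 0 0 -1.2 0; 0 0 -1.4 0; 0 0 -1.5 0"

```text
time: 9.17
ee_pos: [0.5213, -0.0931, 0.2052]
tcp_rot: [2.329, 2.105, 0.001]
force: [-0.1, 0.2, -4.0]
width: 0.0435
```

Request:
carry_out:
  targets: "0 0 0 0; 0 0 0 0; 0 0 0 0; 0 0 0 0; 0 0 0 0"

```text
time: 9.58
ee_pos: [0.5205, -0.0928, 0.2033]
tcp_rot: [-2.33, -2.106, 0.001]
force: [-0.8, 0.1, -4.2]
width: 0.0434
```

Run:
```python
from h import *
go([.5215,-.0928,.2],1.471)
a=cam('scene');print([(round(d['conf'],2),pt(a,d['centre'])) for d in pinpoint('nozzle_top','scene')[:3]])
b=cam('side')
for n,i in (('pack','pack_mid'),('c','catch_left_pad')): print(n,[(round(d['conf'],2),d['centre'],pt(b,d['centre'])) for d in pinpoint(i,'side')[:2]])
w=cam('wrist')
K=w['K'];v,u=np.mgrid[:400,:640];d=w['depth']
W=np.stack([(u-K[0,2])/K[0,0]*d,-(v-K[1,2])/K[1,1]*d,-d],-1)@w['T'][:3,:3].T+w['T'][:3,3]
for r,c in ((250,300),(250,320),(250,340),(270,320),(330,320)): print('wrist pack top',W[r,c])
f=lambda i,s:cv2.resize(i,s,interpolation=3)
o=np.hstack([f(a['pixels'][110:230,200:360],(400,300)),f(b['pixels'][110:260,260:460],(400,300))])
cv2.imwrite('pics/f.png',np.vstack([o,f(w['pixels'][100:400,80:560],(800,300))]))
```

```text
t 9.58 pos [ 0.5205 -0.0928  0.2033] z [-0.001  0.    -1.   ] yaw 1.47 shift [0.   0.03 0.11] turn -0.001 F [-0.8  0.1 -4.2] w 0.0434 q6 -1.86
[(0.52, array([0.54108675, 0.08956648, 0.17473199])), (0.48, array([0.74102226, 0.14370579, 0.1743723 ])), (0.25, array([ 0.62026689, -0.26730902,  0.03964959]))]
pack [(0.71, [343.5, 166.0], array([ 0.50973776, -0.07073323,  0.20139871]))]
c [(0.4, [340.8, 161.4], array([ 0.51851007, -0.05644028,  0.22490122]))]
wrist pack top [ 0.50046069 -0.10015022  0.24944035]
wrist pack top [ 0.50178374 -0.09155206  0.24845206]
wrist pack top [ 0.50250553 -0.08284294  0.24879726]
wrist pack top [ 0.51091415 -0.09248124  0.24942902]
wrist pack top [ 0.54254208 -0.09571196  0.24880785]
```

View pics/f.png

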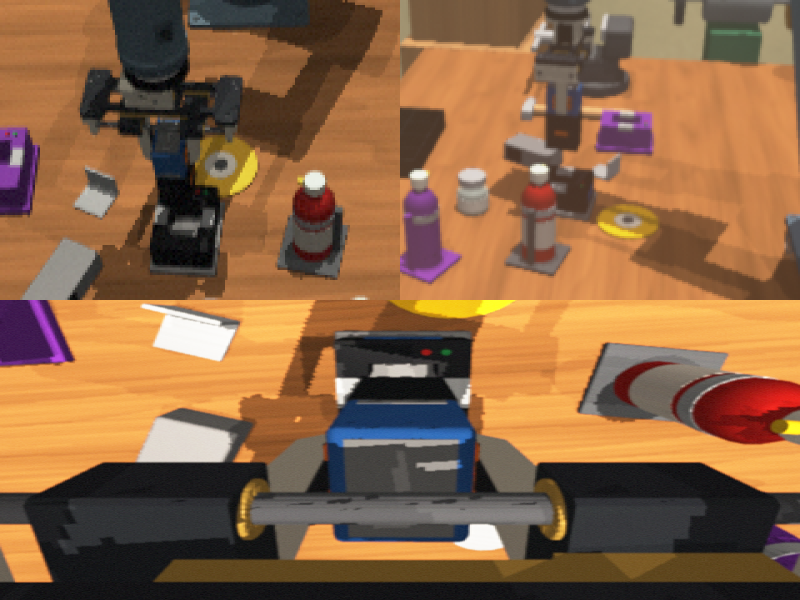

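The pack hangs upright in the fingers, clear of the charger. Its top is level at 0.249 m, so the centre is at about 0.189 m (raised about 117 mm). The red can's nozzle is up at 0.175 m. Handing in.

```bash
python3 -c "
from station import *
print(sign_off())"
```

```text
the job is handed in; nothing more can be done
None
```

I pressed the red can's nozzle down to its end stop and let it spring back. I then pinched both orange catches, lifted the pack straight out of the charger, and handed the job in with the pack still held. That was at about 10 s of the 42 s allowed.

- **Nozzle:** The press reached 15 N with the tip at 0.167 m, beyond the 10 N full-travel force. Afterwards the nozzle top measured 0.175 m, so it is fully up.
- **Pack:** The top is level at 0.249 m, so the centre is at about 0.189 m, raised about 117 mm. It was upright, with a steady load of about 4.2 N, and clear of charger and can in the pictures.
- **Pinch:** The finger opening stayed at 43.4 mm. That is a little under the 46 mm stated for fully pinched catches, which I put down to pad give. The pictures showed both catches pushed in evenly.
- **Bystanders:** None of those in the final pictures looked moved; I did not measure them or check the drill, hammer and caliper again.
- **Disagreement:** The side camera's network put the pack's centre at about 0.20 m instead of 0.189 m. I used the wrist depth reading, and both are above the 0.162 m needed.

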